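# File the drill case into the packed row

### The arm

A 6-joint arm with a two-finger parallel gripper is mounted at the origin on the work surface. World frame = base frame: x ahead of the robot, y to its left, z up, the work surface at z = 0. Lengths are in mm, angles in rad, forces in N, time in s.
With the tool pointing down it reaches from about 250 to 800 mm from the base axis. Payload 8.5 kg.
Tool frame: the origin (TCP) lies midway between the tips of the shut fingers; the grasp point (between the pads) lies 19 mm behind it (bot.grip_point_offset is the distance from the TCP to the grasp point, in mm); z points along the fingers, y is the line along which they close (so a half turn about z gives the same grasp; the last joint's range is limited). The gripper opens to 85 mm and grips with 20 to 120 N. Pads are 22 mm wide; open, the fingers measure 114 mm over their backs; the gripper's body (76 mm by 85 mm) begins 54 mm behind the grasp point. The pads swing forward as they close: fully open they stand 13 mm farther back than shut.
Start: joints at [-1.272, 0.238, -0.013, 1.319, 0, 1.571], TCP at [154.531, -501.696, 231.276] pointing down, gripper open.
Joint ranges: [-2.66, 2.66], [-1.03, 1.9], [-1.14, 1.46], [-1.82, 2.27], [-1.45, 1.34], [-3.14, 3.14]. Speed limits (rad/s): [2.22, 2.22, 2.79, 3.14, 3.14, 3.14].

### API

Orientations are given as a unit quaternion [w, x, y, z].
In Python, from plant import readout, vision, bot gives the robot as it stands. The module is installed in compiled form; this text tells all that it offers.
- The arm moves only by the tool move_arm, never from a script. Its argument "series" is a list that holds one entry, the list of rows, each a list of 6 numbers: the shift along the tool's x, y, z in normalised numbers (1 is 75 cm), then the turn, a rotation vector about the tool's x, y, z in normalised numbers (1 is 90 degrees). A call has 1 to 12 rows; each row is the pose to reach, as a shift and turn from the pose commanded when the call began, along the tool's axes at that moment; what a row does not reach only later rows make up. A row lasts 1/10 s, in which the tool goes at most 50 mm and 8.59 degrees, less where a joint would pass 70% of its speed; a pose out of reach is approached as far as the arm can. A shift or turn number past 1, either way, is cut back to 1. A call with a gripper value outside its range is refused whole. "hand" is the finger opening in cm, from 0 to 8.54, set as the call begins (left out, the last holds). The fingers move at their own pace and stop on an object; "squeeze" is the grip in N (left out, the last holds). Time passes only in rows, so rows that repeat a pose let the fingers close. It gives the time, the measured TCP pose, the force, the opening and the grip force at its end, in the units of the state.
- readout.read_state(): the state, without advancing time (a new reading comes with each control period).
- vision.grab_frame(name): name is "side" or "top" or "wrist"; returns a dict with "image" (480x640x3 uint8, red, green, blue), "depth" (480x640 float32, mm along the optical axis (not along the pixel's ray), 0 where there is no reading), "K" (3x3 intrinsics, pixels), "dist" ([k1, k2, p1, p2, k3] as OpenCV has them; the pictures are not rectified), "world_from_camera" (4x4, takes a point from camera to world coordinates). Camera axes: x right, y down, z forward; pixel columns grow to the right and rows downward; lengths in mm; the calibration is good to about 2 mm. A picture is of the moment at which its call begins.
- bot.finish_job(): hands the job in; it is judged then, once.
The state is a dict: "time": time; "joint_pos": joint angles; "joint_velocities": joint speeds; "joint_torque": joint torques, N m; "tool_pos": TCP position; "tcp_rot": TCP orientation; "force": force on the tool from outside, world axes, zero at the start; "torque": the same for the moment, N m; "finger_gap": finger opening in mm; "gripper_force": force on a finger pad.
Only numpy, scipy, OpenCV 4.12 (cv2) and the standard library are available. Lean on these libraries where they do the work, as an engineer would, in place of code of your own. Each camera call takes 0.05 s, during which the arm holds its last target. There are 200 camera calls.

### The job

Take the orange drill case out of its blue stand by the black grip on its top and push it down into the gap in the middle of the row of cases in the grey tray, nudging its neighbours apart, until it stands fully home on the tray's floor, upright and square with the row. Work gently, feeling which way the row gives: neither the case nor its neighbours may be rammed or jammed hard, no case may topple or lift out, and the other things on the bench stay where they are.

Things in the scene. Friction and masses are not known exactly. Their poses are not given: they have to be found in the camera images.
- drill_case: orange drill case with a black grip on top, upright, 0.3 to 0.5 kg. Origin: centre of its underside, z up, x along its length, y across its thickness. Foot flat, 110 (x) by 10 (y); it widens as a straight wedge to the full 30 thickness at 30 above the underside; body 110 by 30 up to 100 above the underside, the grip above that.
- grip (a point): centre of the drill case's black grip, 121 above its underside: a block 60 (x) by 16 (y) by 42 high (100 to 142 above the underside). Pinch it across y, fingertips staying above 100, so that they pass over the neighbours, whose tops are level with 95. A grip of 60 N holds well.
- stand: blue folded-sheet stand, fixed: base 130 (x) by 70 (y), 4 thick, two upright plates along x, inner faces 32 apart, tops 44 above the bench. The drill case starts between them, its underside 4 above the bench, its axes along the stand's; lift it straight up. Origin: centre of its underside.
- tray: grey open-topped steel tray, fixed: outside 134 (x) by 239 (y), walls 4 thick, 45 high. Origin: centre of its underside. The row runs along its y: two cases either side of a gap 14 to 17 wide at the middle. Cases of a pair are 0 to 2 mm apart. The pairs slide apart on the floor; they may lean a little while wedged and stand up again as the drill case goes down.
- row_middle (a point): middle of the tray's floor, 4 above the tray's underside, where the gap is; axes as the tray. A fixed steel stop 90 high stands beyond each end of the row: at one end a thick block close behind its pair of cases, which can hardly give; at the other a thin plate with free room before it. Which is at which end changes and is not reported: see it from above or feel it.
- gap_top (a point): point over the gap, 95 above the tray's floor, level with the cases' tops. Going down from here the drill case must be let drift sideways by several mm, towards the thin plate, as the side force on it asks; once home the row has about 3 mm of play. Pressing on a neighbour above 15 N or on the tray above 25 N is ramming; a push of 5 to 10 N suffices.
- case_blue: a plain blue plastic case standing on edge in the tray: 120 (its x, along the tray's x) by 34 (its y, along the row) by 95 high, 0.15 to 0.25 kg, flat top with two steel latches. Origin at the centre of its underside. Any case may stand in any of the row's four places.
- case_green: a plain green plastic case standing on edge in the tray: 120 (its x, along the tray's x) by 34 (its y, along the row) by 95 high, 0.15 to 0.25 kg, flat top with two steel latches. Origin at the centre of its underside. Any case may stand in any of the row's four places.
- case_grey: a plain grey plastic case standing on edge in the tray: 120 (its x, along the tray's x) by 34 (its y, along the row) by 95 high, 0.15 to 0.25 kg, flat top with two steel latches. Origin at the centre of its underside. Any case may stand in any of the row's four places.
- case_red: a plain red plastic case standing on edge in the tray: 120 (its x, along the tray's x) by 34 (its y, along the row) by 95 high, 0.15 to 0.25 kg, flat top with two steel latches. Origin at the centre of its underside. Any case may stand in any of the row's four places.
- spray_can: bystander: spray can, 60 across, 170 high, origin under its centre; leave it alone.
- magnet_square: bystander: red L-shaped welding magnet lying on the bench, 90 by 90, 18 high; leave it alone.
- spanner: bystander: spanner, 180 long, lying on the bench; leave it alone.
- green_bin: bystander: small empty green bin, 130 by 100 by 60 high; leave it alone.
Things that resemble listed ones, but are neither listed nor needed, are in the scene too. What is meant by the case_blue is not yellow, and is the larger of those in its own colour.

How it is judged:
By the outcome, as a careful person would: the job done as asked, in the order asked, and still so for the second after the job is handed in, with the robot touching nothing.
It also fails if it takes over 59 s, if anything falls off the work surface, if the arm or the gripper's body presses on something with over 40 N, if the wrist force passes 120 N, or if a joint passes its speed limit or range.

## Working session

There is one attempt and no reset: what is moved stays moved. The work goes in short steps, Python scripts to look and compute and a tool call to move; the robot and the scene stay as the last step left them, time stands still between calls to the robot, and variables do not carry over. Pictures are saved under pics/ and viewed, at most 10 in all, crops included, and the job is handed in when it is done.

Besides the shell and the picture viewer there is one more tool, called after "Call:" in YAML: its name, and indented under it one key for each argument. move_arm: Moves the arm, as the interface text tells. Its arguments: {"type":"object","properties":{"series":{"type":"array","items":{"type":"array","items":{"type":"array","items":{"type":"number"}}}},"hand":{"type":"number"},"squeeze":{"type":"number"}},"required":["series"]}

```bash
mkdir -p pics
cat > h.py <<'E'
import numpy as np,cv2
from plant import readout,vision,bot
def grab(n):
    f=vision.grab_frame(n); np.savez(f'pics/{n}.npz',**f); return f
def cloud(f):
    h,w=f['depth'].shape
    u,v=np.meshgrid(np.arange(w),np.arange(h))
    p=cv2.undistortPoints(np.stack([u,v],-1).reshape(-1,1,2).astype(np.float64),f['K'],f['dist']).reshape(h,w,2)
    d=f['depth'].astype(float)
    P=np.dstack([p[...,0]*d,p[...,1]*d,d])
    T=f['world_from_camera']
    W=P@T[:3,:3].T+T[:3,3]; W[d==0]=np.nan
    return W
E
python3 - <<'E'
from h import *
for n in ['top','side']:
    f=grab(n); cv2.imwrite(f'pics/{n}1.png',f['image'][...,::-1])
    print(n,f['world_from_camera'][:3,3].round(),f['K'][0,0])
print(readout.read_state())
E
```

```text
top [ 333.  -16. 1389.] 538.1540796607832
side [306. 502. 838.] 434.04269350998544
{'time': 0.1, 'joint_pos': array([-1.27200136e+00,  2.38737550e-01, -1.41941885e-02,  1.31918533e+00,
       -3.22801604e-05,  1.57079587e+00]), 'joint_velocities': array([-2.45711146e-05, -7.70637198e-04,  3.31857631e-03, -9.67224310e-04,
       -4.28041224e-04,  1.22487894e-03]), 'joint_torque': array([-2.36861724e-04, -5.39720893e+01,  3.46998096e+01,  1.33676460e-02,
        5.05590577e-06,  6.86616204e-06]), 'tool_pos': array([ 154.42238482, -501.37832653,  230.72367552]), 'tcp_rot': array([-6.50615107e-04,  9.88860686e-01,  1.48842557e-01, -1.14251668e-04]), 'force': array([-0.94874579, -0.34134724, -0.2722546 ]), 'torque': array([-0.00990099,  0.06914656,  0.01564781]), 'gripper_force': 0.0, 'finger_gap': 85.60440101075139}
```

View pics/top1.png

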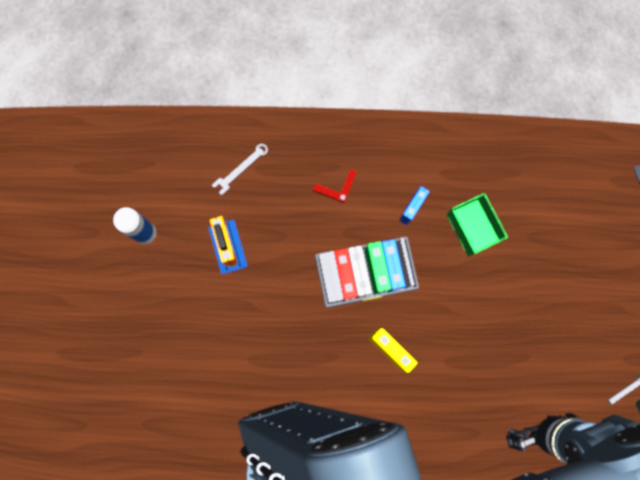

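View pics/side1.png

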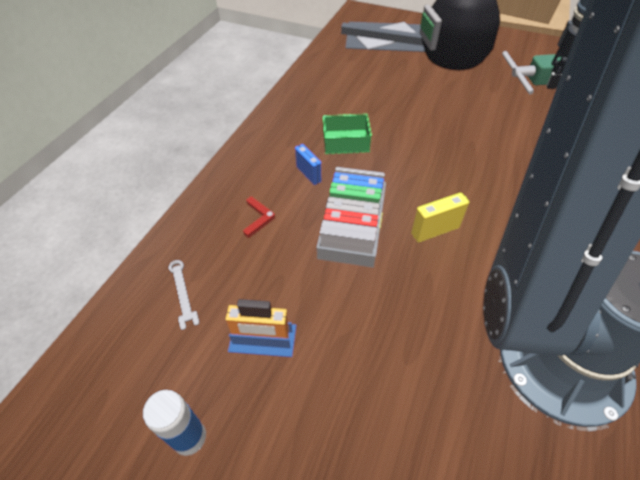

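The orange case is in its stand at top px (225,243). The tray is at (367,271), with red and grey to the left of the gap and green and blue to the right. The thick block seems to be at the left end (328,277), and the thin plate with free room at the right (408,262). I'll measure these next.

Run:
```python
from h import *
f=dict(np.load('pics/top.npz'));W=cloud(f);im=f['image']
def rect(m):
    c,s,a=cv2.minAreaRect(W[m][:,:2].astype(np.float32)); print(m.sum(),np.round(c,1),np.round(s,1),round(a,1),'z',np.nanmedian(W[m][:,2]).round(1))
uu,vv=np.meshgrid(np.arange(640),np.arange(480))
def box(a,b,c,d):return (uu>a)&(uu<b)&(vv>c)&(vv<d)
Z=W[...,2]
st=box(200,255,205,280)
for lo,hi in [(-5,3),(2,7),(38,50),(98,110),(135,156)]: print(lo,hi,end=' '); rect(st&(Z>lo)&(Z<hi))
tr=box(310,425,230,312)
for lo,hi in [(38,52),(86,105),(20,105)]: print(lo,hi,end=' ');rect(tr&(Z>lo)&(Z<hi))
# colors
hsv=cv2.cvtColor(im,cv2.COLOR_RGB2HSV);H,S,V=cv2.split(hsv)
print('floor z',np.nanmedian(Z[320:330,200:300]))
for n,a,b in [('green',50,75),('blue',95,115),('red',-1,6),('red2',172,180)]:
    print(n,end=' ');rect(tr&(H>=a)&(H<=b)&(S>130)&(Z>90)&(Z<108))
big=cv2.resize(im[200:320,190:440],None,fx=3.2,fy=3.2,interpolation=cv2.INTER_CUBIC)
cv2.imwrite('pics/crop.png',big[...,::-1])
```

```text
-5 3 2250 [585.1 192.9] [198.2 142.3] 2.1 z -0.2
2 7 977 [584.2 192.2] [197.4 141.4] 2.2 z 3.7
38 50 90 [573.4 190.5] [117.   38.7] 17.8 z 44.6
98 110 347 [574.  191.2] [109.4  31.4] 19.4 z 104.5
135 156 176 [573.7 191.1] [57.8 16.7] 18.8 z 145.6
38 52 502 [ 510.4 -169.8] [134.7 238.6] 12.3 z 44.9
86 105 3656 [ 508.7 -162.7] [122.2 212.7] 12.1 z 98.2
20 105 4796 [ 509.7 -169.6] [136.1 238.8] 12.7 z 96.6
floor z 0.1919543869116751
green 381 [ 515.5 -191.5] [120.5  33. ] 12.2 z 98.9
blue 247 [ 521.6 -227. ] [119.1  34.1] 12.6 z 98.6
red 500 [ 496.9 -111.3] [120.2  32.5] 12.1 z 99.1
red2 1 [503.7 -93.2] [0. 0.] 0.0 z 97.8
```

View pics/crop.png

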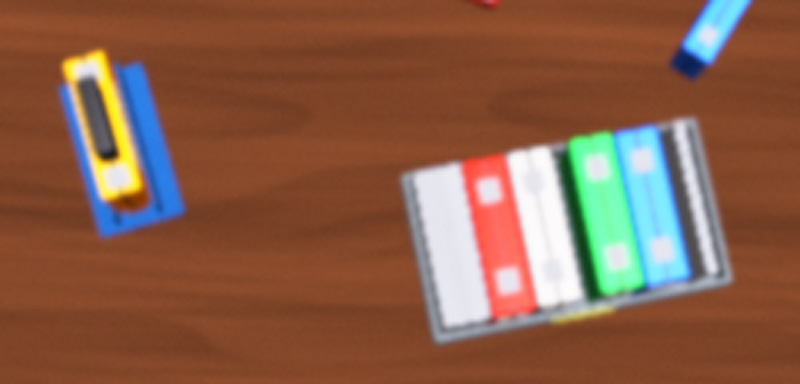

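The cases' tops measure 99 (as expected) and the grip top 145.6 (expected 146). The case is at (573.9, 191.1) with a yaw of about 19°, and the tray at (510, -169.7) with a yaw of about 12.4°. The thin plate is at the -y end. I'm moving over the case now.

Careful with the scale: shifts go in shares of 75 cm and turns go in shares of 90 degrees. That gives: 60.4 cm / 75 = 0.8053, -53.6 cm / 75 = -0.7147, -1.9 degrees / 90 = -0.0211.

Call:
move_arm:
  series:
    - [[0.0667, -0.06, -0.04, 0, 0, 0], [0.8053, -0.7147, -0.0667, 0, 0, -0.0211], [0.8053, -0.7147, -0.0667, 0, 0, -0.0211], [0.8053, -0.7147, -0.0667, 0, 0, -0.0211], [0.8053, -0.7147, -0.0667, 0, 0, -0.0211], [0.8053, -0.7147, -0.0667, 0, 0, -0.0211], [0.8053, -0.7147, -0.0667, 0, 0, -0.0211], [0.8053, -0.7147, -0.0667, 0, 0, -0.0211], [0.8053, -0.7147, -0.0667, 0, 0, -0.0211], [0.8053, -0.7147, -0.0667, 0, 0, -0.0211], [0.8053, -0.7147, -0.0667, 0, 0, -0.0211], [0.8053, -0.7147, -0.0667, 0, 0, -0.0211]]
  hand: 8.5
  squeeze: 60

```text
time: 1.3
tool_pos: [464.2, 9.2, 273.0]
tcp_rot: [-0.0, 0.986, 0.165, -0.0]
force: [1.2, -1.4, 0.1]
finger_gap: 85.1
gripper_force: 0.0
```

In the tool's units: 16.3 cm / 75 = 0.2173, -13.6 cm / 75 = -0.1813.

Call:
move_arm:
  series:
    - [[0.2173, -0.1813, 0, 0, 0, 0], [0.2173, -0.1813, 0, 0, 0, 0], [0.2173, -0.1813, 0, 0, 0, 0], [0.2173, -0.1813, 0, 0, 0, 0], [0.2173, -0.1813, 0, 0, 0, 0], [0.2173, -0.1813, 0, 0, 0, 0], [0.2173, -0.1813, 0, 0, 0, 0], [0.2173, -0.1813, 0, 0, 0, 0]]

```text
time: 2.1
tool_pos: [572.8, 187.3, 273.4]
tcp_rot: [0.0, 0.986, 0.165, -0.0]
force: [0.2, -0.7, 0.3]
finger_gap: 84.9
gripper_force: 0.0
```

Run:
```python
from h import *
f=grab('wrist');W=cloud(f);Z=W[...,2];cv2.imwrite('pics/wrist1.png',f['image'][...,::-1])
s=readout.read_state();print(s['tool_pos'],s['tcp_rot'],s['force'],f['world_from_camera'].round(3))
near=np.hypot(W[...,0]-574,W[...,1]-191)<90
for lo,hi in [(40,48),(100,108),(138,152)]:
    m=near&(Z>lo)&(Z<hi); 
    if m.sum()<5: print(m.sum()); continue
    c,sz,a=cv2.minAreaRect(W[m][:,:2].astype(np.float32)); print(m.sum(),np.round(c,1),np.round(sz,1),a,np.median(Z[m]))
```

```text
[572.89968844 187.32531459 273.57365812] [3.10927868e-05 9.86373470e-01 1.64521635e-01 9.46964798e-05] [0.63867478 0.60907459 0.25017833] [[ 3.26000e-01 -9.10000e-01 -2.58000e-01  6.39739e+02]
 [-9.46000e-01 -3.13000e-01 -8.80000e-02  2.10137e+02]
 [-1.00000e-03  2.73000e-01 -9.62000e-01  4.15955e+02]
 [ 0.00000e+00  0.00000e+00  0.00000e+00  1.00000e+00]]
311 [576.7 190.9] [119.8  37.4] 18.13444709777832 43.92230014197429
2893 [577.5 191.5] [110.4  30. ] 18.35087776184082 104.13900217168703
1851 [577.8 191.5] [59.7 16. ] 18.438018798828125 145.8349336294205
```

View pics/wrist1.png

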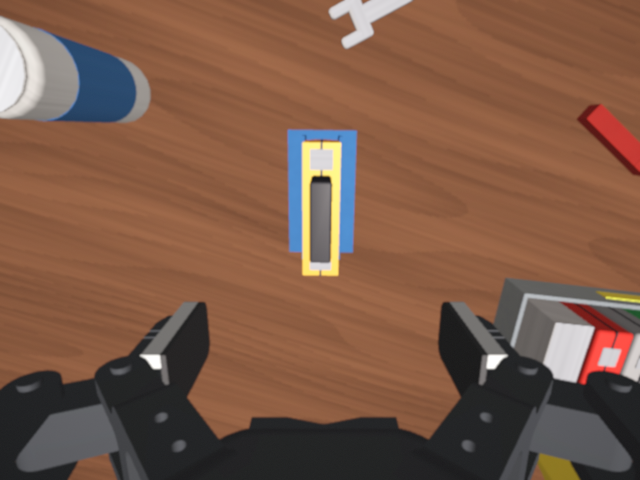

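The case stands upright in the wrist view, with the grip centre at px (320,220). Grip size 59.7x16 and height 145.8 match the given sizes. I'm going down next.

In the tool's units: 16.4 cm / 75 = 0.2187, 16 cm / 75 = 0.2133, 0.5 degrees / 90 = 0.0056.

Call:
move_arm:
  series:
    - [[0.0059, -0.0036, 0.0533, 0, 0, 0.0056], [0.0059, -0.0036, 0.1067, 0, 0, 0.0056], [0.0059, -0.0036, 0.1467, 0, 0, 0.0056], [0.0059, -0.0036, 0.18, 0, 0, 0.0056], [0.0059, -0.0036, 0.2, 0, 0, 0.0056], [0.0059, -0.0036, 0.2133, 0, 0, 0.0056], [0.0059, -0.0036, 0.2187, 0, 0, 0.0056], [0.0059, -0.0036, 0.2187, 0, 0, 0.0056], [0.0059, -0.0036, 0.2187, 0, 0, 0.0056]]

```text
time: 3.05
tool_pos: [577.2, 192.7, 110.1]
tcp_rot: [-0.0, 0.987, 0.161, 0.001]
force: [-1.1, -0.1, -0.2]
finger_gap: 85.2
gripper_force: 0.0
```

Call:
move_arm:
  series:
    - [[0, 0, 0, 0, 0, 0], [0, 0, 0, 0, 0, 0], [0, 0, 0, 0, 0, 0], [0, 0, 0, 0, 0, 0], [0, 0, 0, 0, 0, 0], [0, 0, 0, 0, 0, 0], [0, 0, 0, 0, 0, 0], [0, 0, 0, 0, 0, 0]]
  hand: 1.0
  squeeze: 20

```text
time: 3.85
tool_pos: [576.8, 192.6, 109.2]
tcp_rot: [-0.0, 0.987, 0.161, 0.0]
force: [0.9, -1.1, 1.8]
finger_gap: 15.8
gripper_force: 22.1
```

In the tool's units: -13 cm / 75 = -0.1733, -11 cm / 75 = -0.1467.

Call:
move_arm:
  series:
    - [[0, 0, 0, 0, 0, 0], [0, 0, 0, 0, 0, 0], [0, 0, 0, 0, 0, 0], [0, 0, -0.004, 0, 0, 0], [0, 0, -0.0107, 0, 0, 0], [0, 0, -0.02, 0, 0, 0], [0, 0, -0.0333, 0, 0, 0], [0, 0, -0.0533, 0, 0, 0], [0, 0, -0.08, 0, 0, 0], [0, 0, -0.1133, 0, 0, 0], [0, 0, -0.1467, 0, 0, 0], [0, 0, -0.1733, 0, 0, 0]]
  squeeze: 60

```text
time: 5.05
tool_pos: [576.8, 192.9, 241.4]
tcp_rot: [-0.0, 0.987, 0.161, 0.001]
force: [0.4, 0.1, -4.7]
finger_gap: 15.4
gripper_force: 58.5
```

Run:
```python
from h import *
s=readout.read_state();print(s['tool_pos'],s['tcp_rot'],s['force'],s['torque'],s['finger_gap'])
f=grab('wrist');cv2.imwrite('pics/wrist2.png',f['image'][...,::-1])
W=cloud(f);Z=W[...,2]
# tray region: green/red/all, case in hand
def r(n,m):
    c,sz,a=cv2.minAreaRect(W[m][:,:2].astype(np.float32)); print(n,m.sum(),np.round(c,1),np.round(sz,1),round(a,2),np.median(Z[m]).round(1))
t=s['tool_pos']
near=np.hypot(W[...,0]-t[0],W[...,1]-t[1])<75
for dz in (-5,36): 
    m=near&(abs(Z-(t[2]+dz))<5); print(dz,m.sum()); 
    if m.sum()>5:r('c',m)
```

```text
[576.80926458 192.91646869 241.43400695] [-3.41077790e-04  9.86951173e-01  1.61017586e-01  7.76714896e-04] [ 0.36299892  0.09814572 -4.69447532] [0.02036175 0.01308609 0.01737268] 15.42339949011101
-5 6950
c 6950 [577.1 192.6] [111.2  30.1] 18.51 236.4
36 9192
c 9192 [581.2 193.7] [43.6 48.6] 69.87 278.0
```

Held squarely: the case top is 5 mm below the TCP, so home is at TCP z of about 109. Moving over the gap.

In the tool's units: 32.2 cm / 75 = 0.4293, -17.8 cm / 75 = -0.2373, 6 degrees / 90 = 0.0667.

Call:
move_arm:
  series:
    - [[-0.0267, 0.0467, 0, 0, 0, 0.0111], [-0.2373, 0.4293, 0, 0, 0, 0.0667], [-0.2373, 0.4293, 0, 0, 0, 0.0667], [-0.2373, 0.4293, 0, 0, 0, 0.0667], [-0.2373, 0.4293, 0, 0, 0, 0.0667], [-0.2373, 0.4293, 0, 0, 0, 0.0667], [-0.2373, 0.4293, 0, 0, 0, 0.0667], [-0.2373, 0.4293, 0, 0, 0, 0.0667], [-0.2373, 0.4293, 0, 0, 0, 0.0667], [-0.2373, 0.4293, 0, 0, 0, 0.0667], [-0.2373, 0.4293, 0, 0, 0, 0.0667], [-0.2373, 0.4293, 0, 0, 0, 0.0667]]

```text
time: 6.3
tool_pos: [510.4, -168.1, 239.1]
tcp_rot: [-0.0, 0.994, 0.11, 0.0]
force: [-0.5, 0.4, -4.7]
finger_gap: 15.7
gripper_force: 60.4
```

Run:
```python
from h import *
s=readout.read_state();t=s['tool_pos'];print(t,s['tcp_rot'],s['force'],s['torque'])
f=grab('wrist');cv2.imwrite('pics/wrist3.png',f['image'][...,::-1])
W=cloud(f);Z=W[...,2];H,S,V=cv2.split(cv2.cvtColor(f['image'],cv2.COLOR_RGB2HSV))
def r(n,m):
    if m.sum()<20: print(n,m.sum());return
    c,sz,a=cv2.minAreaRect(W[m][:,:2].astype(np.float32)); print(n,m.sum(),np.round(c,1),np.round(sz,1),round(a,2),np.median(Z[m]).round(1))
top=abs(Z-99)<4
r('green',top&(H>45)&(H<80)&(S>120)); r('blue',top&(H>92)&(H<118)&(S>120)); r('red',top&((H<7)|(H>172))&(S>120))
r('rim',abs(Z-45)<3); r('case',abs(Z-t[2]+5)<4)
# row profile in tray frame
c=np.array([510,-169.7]);a=np.radians(12.4);e=np.array([np.cos(a),np.sin(a)]);n=np.array([-e[1],e[0]])
d=W[...,:2]-c;U=d@e;Y=d@n
for lo,hi in [(-45,-25),(-10,10),(25,35),(40,58)]:
    m=(U>lo)&(U<hi)&(Z<110)&(abs(Y)<125)
    b=np.arange(-120,121,2);out=[]
    for x in b:
        q=m&(abs(Y-x)<1); out.append('--' if q.sum()<3 else '%d'%np.median(Z[q]))
    print(lo,' '.join(out))
```

```text
[ 510.42647954 -168.10126032  239.05519558] [-1.70613638e-04  9.93949699e-01  1.09836088e-01  2.09488577e-05] [-0.49898476  0.36748732 -4.65462108] [ 0.01829143 -0.01736448  0.00322877]
green 1052 [ 519.6 -193.2] [118.   33.8] 12.71 98.5
blue 4539 [ 525.1 -227.4] [119.5  34.2] 12.39 98.7
red 5691 [ 499.8 -111.3] [120.6  33.5] 12.25 98.9
rim 2713 [ 560.5 -245.8] [203.7 365.5] 31.54 44.9
case 6907 [ 511.1 -168. ] [110.7  30.2] 12.69 234.1
-45 44 44 45 -- -- -- -- -- -- -- 93 93 93 93 73 66 -- -- -- -- -- -- 97 98 98 98 99 99 99 99 99 99 99 99 99 98 98 98 97 95 98 98 98 98 99 99 99 -- -- -- -- -- -- -- -- -- -- -- -- -- -- -- -- -- -- -- -- -- -- -- -- -- -- -- -- 99 99 98 98 99 98 95 97 99 98 98 99 99 99 99 99 99 99 99 99 98 98 98 98 93 93 93 94 94 93 94 93 93 94 94 93 93 94 94 94 93 94 93 -- -- --
-10 44 44 44 -- -- -- -- -- -- -- 93 93 93 93 73 -- -- -- -- -- -- -- 97 98 99 98 98 98 99 98 99 98 98 98 99 98 98 98 97 95 98 98 98 99 98 98 98 -- -- -- -- -- -- -- -- -- -- -- -- -- -- -- -- -- -- -- -- -- -- -- -- -- -- -- -- 99 99 99 98 99 98 94 98 98 98 98 99 99 99 99 99 98 98 98 99 99 98 98 98 93 93 94 93 93 93 93 94 94 93 93 93 94 93 93 93 94 94 92 -- -- --
25 44 44 45 -- -- -- -- -- -- -- 93 93 93 93 73 -- -- -- -- -- -- -- 97 98 99 99 99 99 99 99 99 99 99 99 99 98 99 98 98 95 98 98 99 99 99 99 99 99 -- -- -- -- -- -- -- -- -- -- -- -- -- -- -- -- -- -- -- -- -- -- -- -- -- -- -- 99 99 99 98 99 98 93 97 98 98 99 99 99 99 99 100 99 99 99 99 99 99 98 97 94 94 93 93 93 93 94 93 93 93 94 93 94 93 94 94 93 94 93 -- -- --
40 44 45 45 -- -- -- -- -- -- -- 93 93 93 93 73 -- -- -- -- -- -- -- 97 98 98 98 99 99 98 99 99 99 99 99 99 98 98 98 98 95 98 98 99 99 99 99 99 99 99 99 99 99 99 98 98 98 51 4 4 4 4 4 4 3 28 98 99 98 99 99 99 98 99 99 99 99 99 98 99 99 98 94 98 98 99 99 99 99 99 99 99 99 99 99 99 99 99 98 97 93 93 94 94 94 94 93 94 94 94 93 94 94 94 94 94 94 93 -- -- -- --
```

View pics/wrist3.png

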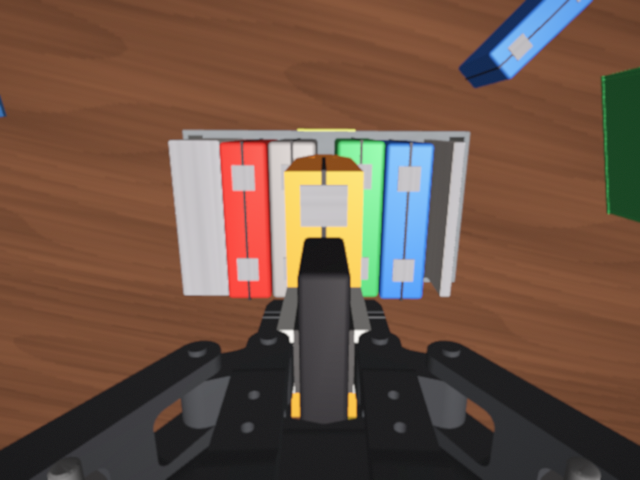

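The wrist view shows the in-hand case over the gap at px (325,200). The block spans tray Y +77 to 115, the gap about -8.5 to +9, and the plate starts at about -93. So the case's final centre should be about Y -7.5, and it now sits at +1.4. Tool +y points toward the plate. I'll centre it and lower the foot into the gap.

In the tool's units: 3.9 cm / 75 = 0.052, 3.7 cm / 75 = 0.0493, 0.2 degrees / 90 = 0.0022.

Call:
move_arm:
  series:
    - [[0, 0.0017, 0, 0, 0, 0.0022], [0, 0.0017, 0.0107, 0, 0, 0.0022], [0, 0.0017, 0.024, 0, 0, 0.0022], [0, 0.0017, 0.0347, 0, 0, 0.0022], [0, 0.0017, 0.0427, 0, 0, 0.0022], [0, 0.0017, 0.0493, 0, 0, 0.0022], [0, 0.0017, 0.052, 0, 0, 0.0022], [0, 0.0017, 0.052, 0, 0, 0.0022], [0, 0.0017, 0.052, 0, 0, 0.0022]]

```text
time: 7.25
tool_pos: [510.6, -170.5, 200.3]
tcp_rot: [0.0, 0.994, 0.107, 0.0]
force: [0.5, -0.1, -3.4]
finger_gap: 15.2
gripper_force: 60.4
```

In the tool's units: 0.4 cm / 75 = 0.0053, 0.3 cm / 75 = 0.004.

Call:
move_arm:
  series:
    - [[0, 0, 0.0013, 0, 0, 0], [0, 0, 0.0027, 0, 0, 0], [0, 0, 0.004, 0, 0, 0], [0, 0, 0.0053, 0, 0, 0], [0, 0, 0.0053, 0, 0, 0], [0, 0, 0.0053, 0, 0, 0]]

```text
time: 7.85
tool_pos: [510.5, -170.4, 196.0]
tcp_rot: [-0.0, 0.994, 0.107, -0.0]
force: [-0.5, 0.5, -4.8]
finger_gap: 15.3
gripper_force: 60.4
```

In the tool's units: 0.4 cm / 75 = 0.0053, 0.32 cm / 75 = 0.0043.

Call:
move_arm:
  series:
    - [[0, 0, 0.0011, 0, 0, 0], [0, 0.0001, 0.0021, 0, 0, 0], [0, 0.0003, 0.0032, 0, 0, 0], [0, 0.0004, 0.0043, 0, 0, 0], [0, 0.0005, 0.0053, 0, 0, 0], [0, 0.0005, 0.0053, 0, 0, 0], [0, 0.0005, 0.0053, 0, 0, 0]]

```text
time: 8.55
tool_pos: [510.5, -170.8, 192.0]
tcp_rot: [-0.0, 0.994, 0.107, -0.0]
force: [-0.2, 0.5, -5.1]
finger_gap: 15.5
gripper_force: 60.4
```

In the tool's units: 0.3 cm / 75 = 0.004, 0.24 cm / 75 = 0.0032.

Call:
move_arm:
  series:
    - [[0, 0.0003, 0.0008, 0, 0, 0], [0, 0.0007, 0.0016, 0, 0, 0], [0, 0.0009, 0.0024, 0, 0, 0], [0, 0.0012, 0.0032, 0, 0, 0], [0, 0.0015, 0.004, 0, 0, 0], [0, 0.0015, 0.004, 0, 0, 0], [0, 0.0015, 0.004, 0, 0, 0]]

```text
time: 9.25
tool_pos: [510.8, -171.9, 189.0]
tcp_rot: [-0.0, 0.994, 0.107, -0.0]
force: [0.7, 0.7, -4.1]
finger_gap: 15.3
gripper_force: 60.4
```

In the tool's units: 0.3 cm / 75 = 0.004, 0.24 cm / 75 = 0.0032.

Call:
move_arm:
  series:
    - [[0, 0.0003, 0.0008, 0, 0, 0], [0, 0.0007, 0.0016, 0, 0, 0], [0, 0.0009, 0.0024, 0, 0, 0], [0, 0.0012, 0.0032, 0, 0, 0], [0, 0.0015, 0.004, 0, 0, 0], [0, 0.0015, 0.004, 0, 0, 0], [0, 0.0015, 0.004, 0, 0, 0]]

```text
time: 9.95
tool_pos: [511.0, -173.0, 186.0]
tcp_rot: [-0.0, 0.994, 0.107, -0.0]
force: [0.5, 0.8, -4.6]
finger_gap: 15.5
gripper_force: 60.4
```

In the tool's units: 0.3 cm / 75 = 0.004, 0.24 cm / 75 = 0.0032.

Call:
move_arm:
  series:
    - [[0, 0.0003, 0.0008, 0, 0, 0], [0, 0.0007, 0.0016, 0, 0, 0], [0, 0.0009, 0.0024, 0, 0, 0], [0, 0.0012, 0.0032, 0, 0, 0], [0, 0.0015, 0.004, 0, 0, 0], [0, 0.0015, 0.004, 0, 0, 0], [0, 0.0015, 0.004, 0, 0, 0]]

```text
time: 10.65
tool_pos: [511.3, -174.1, 183.0]
tcp_rot: [-0.0, 0.994, 0.107, -0.0]
force: [-0.2, -0.1, -5.3]
finger_gap: 15.3
gripper_force: 60.4
```

In the tool's units: 0.3 cm / 75 = 0.004, 0.24 cm / 75 = 0.0032.

Call:
move_arm:
  series:
    - [[0, 0.0003, 0.0008, 0, 0, 0], [0, 0.0005, 0.0016, 0, 0, 0], [0, 0.0008, 0.0024, 0, 0, 0], [0, 0.0011, 0.0032, 0, 0, 0], [0, 0.0013, 0.004, 0, 0, 0], [0, 0.0013, 0.004, 0, 0, 0], [0, 0.0013, 0.004, 0, 0, 0]]

```text
time: 11.35
tool_pos: [511.4, -175.1, 180.0]
tcp_rot: [-0.0, 0.994, 0.107, -0.0]
force: [-1.4, 1.5, -5.2]
finger_gap: 15.2
gripper_force: 60.4
```

In the tool's units: 0.3 cm / 75 = 0.004, 0.24 cm / 75 = 0.0032.

Call:
move_arm:
  series:
    - [[0, 0.0003, 0.0008, 0, 0, 0], [0, 0.0005, 0.0016, 0, 0, 0], [0, 0.0008, 0.0024, 0, 0, 0], [0, 0.0011, 0.0032, 0, 0, 0], [0, 0.0013, 0.004, 0, 0, 0], [0, 0.0013, 0.004, 0, 0, 0], [0, 0.0013, 0.004, 0, 0, 0]]

```text
time: 12.05
tool_pos: [511.7, -176.0, 177.0]
tcp_rot: [-0.0, 0.994, 0.107, -0.0]
force: [-0.1, 0.6, -4.7]
finger_gap: 15.4
gripper_force: 60.4
```

In the tool's units: 0.4 cm / 75 = 0.0053, 0.32 cm / 75 = 0.0043.

Call:
move_arm:
  series:
    - [[0, 0.0003, 0.0011, 0, 0, 0], [0, 0.0005, 0.0021, 0, 0, 0], [0, 0.0008, 0.0032, 0, 0, 0], [0, 0.0011, 0.0043, 0, 0, 0], [0, 0.0011, 0.0053, 0, 0, 0], [0, 0.0011, 0.0053, 0, 0, 0], [0, 0.0011, 0.0053, 0, 0, 0]]

```text
time: 12.75
tool_pos: [511.8, -176.8, 173.0]
tcp_rot: [-0.0, 0.994, 0.107, -0.0]
force: [-0.3, 0.7, -5.3]
finger_gap: 15.3
gripper_force: 60.4
```

In the tool's units: 0.6 cm / 75 = 0.008, 0.5 cm / 75 = 0.0067.

Call:
move_arm:
  series:
    - [[0, 0, 0.0013, 0, 0, 0], [0, 0, 0.0027, 0, 0, 0], [0, 0, 0.004, 0, 0, 0], [0, 0, 0.0053, 0, 0, 0], [0, 0, 0.0067, 0, 0, 0], [0, 0, 0.008, 0, 0, 0], [0, 0, 0.008, 0, 0, 0], [0, 0, 0.008, 0, 0, 0]]

```text
time: 13.55
tool_pos: [511.9, -176.8, 167.0]
tcp_rot: [-0.0, 0.994, 0.107, -0.0]
force: [-0.5, 0.5, -4.6]
finger_gap: 15.6
gripper_force: 60.4
```

```bash
cat > chk.py <<'E'
from h import *
s=readout.read_state();t=s['tool_pos'];print(t.round(1),s['force'].round(1),s['torque'].round(2))
f=grab('wrist');cv2.imwrite('pics/w.png',f['image'][...,::-1])
W=cloud(f);Z=W[...,2]
c=np.array([510,-169.7]);a=np.radians(12.4);e=np.array([np.cos(a),np.sin(a)]);n=np.array([-e[1],e[0]])
d=W[...,:2]-c;U=d@e;Y=d@n
for lo,hi in [(-40,-20),(40,52)]:
    m=(U>lo)&(U<hi)&(Z<175)&(abs(Y)<125)
    print(lo,' '.join('%d:%s'%(x,'--' if (q:=m&(abs(Y-x)<1)).sum()<3 else '%.0f'%np.median(Z[q])) for x in range(-110,90,2)))
E
python3 chk.py; cp pics/w.png pics/wrist4.png
```

```text
[ 511.9 -176.8  167. ] [-0.5  0.5 -4.6] [0.14 0.01 0.  ]
-40 -110:-- -108:-- -106:-- -104:-- -102:-- -100:93 -98:94 -96:94 -94:94 -92:94 -90:97 -88:98 -86:99 -84:99 -82:99 -80:100 -78:100 -76:100 -74:100 -72:100 -70:100 -68:100 -66:100 -64:99 -62:99 -60:99 -58:98 -56:97 -54:99 -52:99 -50:99 -48:99 -46:100 -44:100 -42:100 -40:100 -38:99 -36:100 -34:100 -32:99 -30:99 -28:-- -26:-- -24:-- -22:-- -20:-- -18:-- -16:-- -14:-- -12:-- -10:-- -8:-- -6:-- -4:-- -2:-- 0:-- 2:-- 4:-- 6:-- 8:-- 10:-- 12:-- 14:-- 16:99 18:99 20:99 22:99 24:100 26:100 28:100 30:100 32:100 34:99 36:99 38:99 40:98 42:96 44:98 46:99 48:99 50:99 52:99 54:100 56:100 58:100 60:100 62:100 64:100 66:100 68:99 70:99 72:99 74:99 76:98 78:94 80:94 82:94 84:94 86:94 88:94
40 -110:-- -108:-- -106:-- -104:-- -102:-- -100:93 -98:94 -96:94 -94:94 -92:94 -90:98 -88:99 -86:99 -84:99 -82:99 -80:99 -78:99 -76:100 -74:100 -72:99 -70:99 -68:99 -66:99 -64:99 -62:99 -60:99 -58:99 -56:97 -54:98 -52:99 -50:99 -48:99 -46:100 -44:99 -42:100 -40:100 -38:100 -36:100 -34:100 -32:99 -30:99 -28:99 -26:99 -24:-- -22:162 -20:162 -18:162 -16:163 -14:163 -12:163 -10:163 -8:163 -6:163 -4:163 -2:163 0:163 2:162 4:162 6:162 8:162 10:-- 12:99 14:99 16:99 18:100 20:100 22:100 24:100 26:100 28:100 30:100 32:100 34:99 36:99 38:99 40:98 42:96 44:98 46:99 48:99 50:99 52:99 54:100 56:99 58:100 60:100 62:100 64:99 66:100 68:99 70:99 72:99 74:99 76:98 78:94 80:94 82:94 84:94 86:94 88:94
```

View pics/wrist4.png

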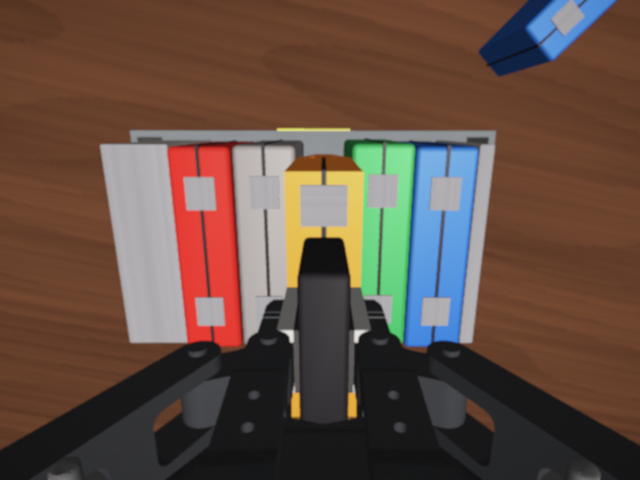

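The neighbours have slid apart and stand upright with flat tops. The blue case (px 446,245) is about 1–2 mm from the plate, and the orange case has about 1.5 mm of room on the grey side. I'm continuing straight down.

Call:
move_arm:
  series:
    - [[0, 0, 0.0027, 0, 0, 0], [0, 0, 0.0053, 0, 0, 0], [0, 0, 0.008, 0, 0, 0], [0, 0, 0.0107, 0, 0, 0], [0, 0, 0.0133, 0, 0, 0], [0, 0, 0.016, 0, 0, 0], [0, 0, 0.0187, 0, 0, 0], [0, 0, 0.0213, 0, 0, 0], [0, 0, 0.024, 0, 0, 0], [0, 0, 0.0267, 0, 0, 0], [0, 0, 0.0267, 0, 0, 0]]

```text
time: 14.7
tool_pos: [511.7, -176.8, 146.7]
tcp_rot: [-0.0, 0.994, 0.107, -0.0]
force: [0.2, 0.9, -4.8]
finger_gap: 15.2
gripper_force: 60.4
```

In the tool's units: 2 cm / 75 = 0.0267, 1.8 cm / 75 = 0.024.

Call:
move_arm:
  series:
    - [[0, 0, 0.0027, 0, 0, 0], [0, 0, 0.0053, 0, 0, 0], [0, 0, 0.008, 0, 0, 0], [0, 0, 0.0107, 0, 0, 0], [0, 0, 0.0133, 0, 0, 0], [0, 0, 0.016, 0, 0, 0], [0, 0, 0.0187, 0, 0, 0], [0, 0, 0.0213, 0, 0, 0], [0, 0, 0.024, 0, 0, 0], [0, 0, 0.0267, 0, 0, 0], [0, 0, 0.0267, 0, 0, 0]]

```text
time: 15.8
tool_pos: [511.7, -176.8, 126.8]
tcp_rot: [-0.0, 0.994, 0.107, -0.0]
force: [0.3, -0.8, -4.9]
finger_gap: 15.1
gripper_force: 60.4
```

In the tool's units: 1.55 cm / 75 = 0.0207, 1.5 cm / 75 = 0.02.

Call:
move_arm:
  series:
    - [[0, 0, 0.002, 0, 0, 0], [0, 0, 0.004, 0, 0, 0], [0, 0, 0.006, 0, 0, 0], [0, 0, 0.008, 0, 0, 0], [0, 0, 0.01, 0, 0, 0], [0, 0, 0.012, 0, 0, 0], [0, 0, 0.014, 0, 0, 0], [0, 0, 0.016, 0, 0, 0], [0, 0, 0.018, 0, 0, 0], [0, 0, 0.02, 0, 0, 0], [0, 0, 0.0207, 0, 0, 0], [0, 0, 0.0207, 0, 0, 0]]

```text
time: 17.0
tool_pos: [511.8, -176.8, 111.5]
tcp_rot: [-0.0, 0.994, 0.107, -0.0]
force: [0.3, -0.2, -4.2]
finger_gap: 15.4
gripper_force: 60.4
```

In the tool's units: 0.12 cm / 75 = 0.0016, 0.09 cm / 75 = 0.0012.

Call:
move_arm:
  series:
    - [[0, 0, 0.0004, 0, 0, 0], [0, 0, 0.0008, 0, 0, 0], [0, 0, 0.0012, 0, 0, 0], [0, 0, 0.0016, 0, 0, 0], [0, 0, 0.0016, 0, 0, 0]]

```text
time: 17.5
tool_pos: [511.9, -176.8, 110.3]
tcp_rot: [-0.0, 0.994, 0.107, -0.0]
force: [-0.1, 0.3, -4.8]
finger_gap: 15.3
gripper_force: 60.4
```

In the tool's units: 0.08 cm / 75 = 0.0011, 0.06 cm / 75 = 0.0008.

Call:
move_arm:
  series:
    - [[0, 0, 0.0003, 0, 0, 0], [0, 0, 0.0005, 0, 0, 0], [0, 0, 0.0008, 0, 0, 0], [0, 0, 0.0011, 0, 0, 0], [0, 0, 0.0011, 0, 0, 0]]

```text
time: 18.0
tool_pos: [511.9, -176.8, 109.5]
tcp_rot: [-0.0, 0.994, 0.107, -0.0]
force: [0.0, 0.3, -5.1]
finger_gap: 15.3
gripper_force: 60.4
```

In the tool's units: 0.04 cm / 75 = 0.0005, 0.02 cm / 75 = 0.0003.

Call:
move_arm:
  series:
    - [[0, 0, 0.0003, 0, 0, 0], [0, 0, 0.0005, 0, 0, 0], [0, 0, 0.0005, 0, 0, 0]]

```text
time: 18.3
tool_pos: [512.0, -176.8, 109.4]
tcp_rot: [0.0, 0.994, 0.107, 0.0]
force: [0.5, 0.5, -0.3]
finger_gap: 15.4
gripper_force: 60.9
```

In the tool's units: 0.03 cm / 75 = 0.0004, 0.02 cm / 75 = 0.0003.

Call:
move_arm:
  series:
    - [[0, 0, 0.0003, 0, 0, 0], [0, 0, 0.0004, 0, 0, 0], [0, 0, 0.0004, 0, 0, 0]]

```text
time: 18.6
tool_pos: [512.2, -176.9, 109.3]
tcp_rot: [0.0, 0.994, 0.107, 0.0]
force: [0.6, 1.1, 4.8]
finger_gap: 15.3
gripper_force: 61.6
```

It's seated: 9.5 N net on the floor. I'll relax the push, release and retreat straight up.

In the tool's units: -0.06 cm / 75 = -0.0008.

Call:
move_arm:
  series:
    - [[0, 0, -0.0008, 0, 0, 0], [0, 0, -0.0008, 0, 0, 0]]
  squeeze: 20

```text
time: 18.8
tool_pos: [511.9, -176.8, 109.3]
tcp_rot: [-0.0, 0.994, 0.107, -0.0]
force: [0.5, 0.9, 0.4]
finger_gap: 15.3
gripper_force: 61.1
```

In the tool's units: -14 cm / 75 = -0.1867, -11 cm / 75 = -0.1467.

Call:
move_arm:
  series:
    - [[0, 0, 0, 0, 0, 0], [0, 0, 0, 0, 0, 0], [0, 0, 0, 0, 0, 0], [0, 0, 0, 0, 0, 0], [0, 0, 0, 0, 0, 0], [0, 0, 0, 0, 0, 0], [0, 0, -0.0067, 0, 0, 0], [0, 0, -0.0267, 0, 0, 0], [0, 0, -0.0533, 0, 0, 0], [0, 0, -0.0933, 0, 0, 0], [0, 0, -0.1467, 0, 0, 0], [0, 0, -0.1867, 0, 0, 0]]
  hand: 5

```text
time: 20.0
tool_pos: [512.0, -176.8, 252.1]
tcp_rot: [0.0, 0.994, 0.107, 0.001]
force: [1.4, -1.8, -0.1]
finger_gap: 50.2
gripper_force: 0.0
```

In the tool's units: -10 cm / 75 = -0.1333, -5 cm / 75 = -0.0667.

Call:
move_arm:
  series:
    - [[-0.0667, 0, -0.04, 0, 0, 0], [-0.1333, 0, -0.0667, 0, 0, 0], [-0.1333, 0, -0.0667, 0, 0, 0], [-0.1333, 0, -0.0667, 0, 0, 0], [-0.1333, 0, -0.0667, 0, 0, 0]]

```text
time: 20.5
tool_pos: [414.8, -198.2, 299.4]
tcp_rot: [0.0, 0.994, 0.107, 0.0]
force: [-1.1, 0.7, 0.3]
finger_gap: 50.4
gripper_force: 0.0
```

```bash
python3 chk.py; cp pics/w.png pics/wrist5.png
python3 - <<'E'
from h import *
f=dict(np.load('pics/wrist.npz'));W=cloud(f);Z=W[...,2]
near=np.hypot(W[...,0]-512,W[...,1]+177)<90
for lo,hi in [(101.5,107),(140,150)]:
    m=near&(Z>lo)&(Z<hi);c,s,a=cv2.minAreaRect(W[m][:,:2].astype(np.float32));print(m.sum(),np.round(c,1),np.round(s,1),a,np.median(Z[m]))
E
```

```text
[ 414.8 -198.2  299.4] [-1.1  0.7  0.3] [ 0.04 -0.02  0.05]
-40 -110:-- -108:-- -106:-- -104:-- -102:-- -100:93 -98:94 -96:94 -94:94 -92:94 -90:97 -88:99 -86:99 -84:99 -82:99 -80:100 -78:100 -76:100 -74:100 -72:100 -70:100 -68:100 -66:100 -64:99 -62:99 -60:99 -58:98 -56:97 -54:99 -52:99 -50:99 -48:99 -46:100 -44:100 -42:100 -40:100 -38:100 -36:100 -34:100 -32:100 -30:99 -28:99 -26:99 -24:99 -22:103 -20:104 -18:104 -16:104 -14:106 -12:106 -10:145 -8:145 -6:105 -4:145 -2:106 0:106 2:104 4:104 6:104 8:103 10:99 12:99 14:99 16:99 18:100 20:100 22:100 24:100 26:100 28:100 30:100 32:100 34:99 36:99 38:99 40:99 42:96 44:98 46:99 48:99 50:99 52:99 54:100 56:100 58:100 60:100 62:100 64:100 66:100 68:100 70:99 72:99 74:99 76:98 78:94 80:94 82:94 84:94 86:94 88:94
40 -110:-- -108:-- -106:-- -104:-- -102:-- -100:-- -98:94 -96:94 -94:94 -92:93 -90:97 -88:98 -86:99 -84:99 -82:99 -80:99 -78:99 -76:100 -74:100 -72:100 -70:99 -68:99 -66:100 -64:99 -62:99 -60:99 -58:98 -56:97 -54:98 -52:99 -50:99 -48:99 -46:99 -44:100 -42:100 -40:100 -38:100 -36:100 -34:100 -32:100 -30:99 -28:99 -26:99 -24:99 -22:104 -20:104 -18:104 -16:104 -14:105 -12:105 -10:105 -8:105 -6:105 -4:105 -2:105 0:105 2:104 4:104 6:104 8:103 10:99 12:99 14:99 16:99 18:100 20:100 22:99 24:100 26:100 28:100 30:99 32:99 34:99 36:99 38:99 40:99 42:96 44:98 46:99 48:99 50:99 52:99 54:100 56:100 58:99 60:100 62:100 64:99 66:99 68:99 70:99 72:99 74:99 76:98 78:94 80:94 82:94 84:94 86:94 88:94
3438 [ 512.7 -175.9] [110.7 145. ] 11.607491493225098 104.19385196012877
2022 [ 512.7 -176.4] [59.3 16. ] 12.0849027633667 145.88404681659063
```

View pics/wrist5.png

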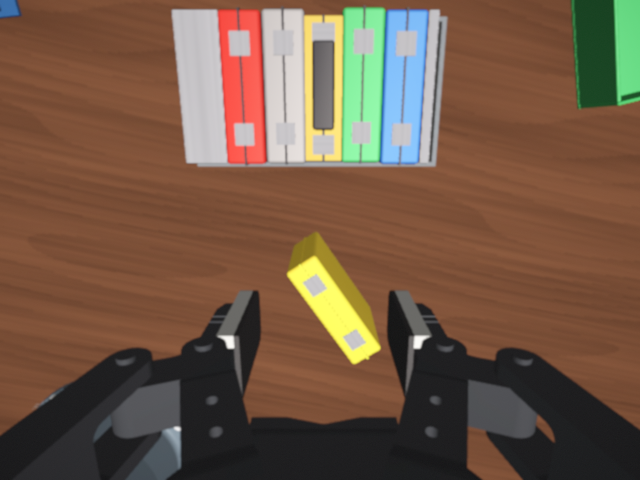

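The orange case (px 323,85) stands square in the row. Its body top is at 104 and its grip top at 146, so it is fully home. All the neighbours are upright, so I'm handing in.

```bash
python3 -c "
from plant import bot
print(bot.finish_job())"
```

```text
the job is handed in; nothing more can be done
None
```

The orange drill case stands fully home on the tray floor, upright and square in the row, with all four neighbours upright. The job is handed in at about 20.6 s of the 59 s allowed. Net push on the floor peaked at about 10 N, and side forces on the way down read under about 2 N at each stop.

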